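Push the egg tray to the stop and the bowl to its spot

TASK

Set out the egg-dyeing place by pushing things along the table, without lifting or tipping them: push the tray of red eggs until one of its long sides lies flat against the wooden stop bar, with the bar backing that whole side, and push the white bowl until it stands wholly on the blue spot. Leave all the other things on the table where they are.

Things in the scene. Friction and masses are not known exactly. Their poses are not given: they have to be found in the camera images.
- tray: the clear plastic tray holding twelve red dotted eggs, one loose rigid thing of 0.5 to 0.9 kg. 180 mm long (its x axis) by 140 mm wide (its y axis); straight upright sides 26 mm high, the eggs rise to 57 mm. Origin at the centre of its underside, z up. It slides on the table with ordinary friction.
- bowl: the round white bowl with a ring of small red dots, loose, 0.3 to 0.5 kg, open on top, 55 mm tall, 120 mm across at the rim and 100 mm at the foot, nearly straight sides. Origin at the centre of its underside.
- stop: the wooden stop bar, fixed to the table: 320 mm long (its x axis), 30 mm thick (its y axis), 35 mm high. Origin at the centre of its underside; the tray lies on the side of its +y axis, and that long face is 15 mm from the origin.
- spot_blue: the blue round spot on the table, flat (no height to speak of), 156 mm across; origin at its centre.
- spot_yellow: the yellow round spot on the table, flat, 156 mm across, occupied by the cup of yellow dye; origin at its centre. Which spot is nearer the robot changes.
- cup_yellow: clear plastic cup with yellow dye, standing on the yellow spot; 70 mm across, 85 mm tall; origin at the centre of its underside. Loose, to be left alone.
- cup_green: clear plastic cup with green dye, 70 mm across, 85 mm tall; origin at the centre of its underside. Loose, to be left alone.
- cup_orange: clear plastic cup with orange dye, 70 mm across, 85 mm tall; origin at the centre of its underside. Loose, to be left alone.
- eggcup: blue china egg cup holding a white egg, 48 mm across, 82 mm tall; origin at the centre of its underside. Loose, to be left alone.
- carton: brown pulp egg carton, 100 x 240 mm, about 80 mm tall over its two white eggs; origin at the centre of its underside. Loose, to be left alone.
- jar: jar with a red cap, 64 mm across, 100 mm tall; origin at the centre of its underside. Loose, to be left alone.
- spoon: spoon lying on the table beyond the stop bar, 170 mm long (its x axis); origin near its middle, on the table. Loose, to be left alone.
Not all that is in view belongs to the job. What is shaped like the bowl but orange is not meant.

How it is judged (in metres and radians):
At the end, for the whole second after the job is handed in: Tray flat on the table, long side against the bar: centre within 90.5 mm of the bar's centre line (85 touches), turned at most 0.05 rad, at most 73 mm off the bar's middle along it. Bowl flat, centre within 19 mm of the blue spot's centre. Both at rest (y of tray in the frame of stop between 0.075 and 0.0905 m and x of tray in the frame of stop between -0.073 and 0.073 m and angle between the x axis of tray and the x axis of stop, either way round below 0.05 rad and angle between each of tray, bowl's own z axis and vertical below 0.05 rad and height (world z) of each of tray, bowl below 0.005 m and linear speed of each of tray, bowl below 0.01 m/s and horizontal distance between bowl and spot_blue below 0.019 m).
It fails at once if the tray of eggs is lifted off the table or tipped (height (world z) of tray above 0.012 m or angle between tray's own z axis and vertical above 0.15 rad).
It fails at once if the bowl is lifted off the table or tipped (height (world z) of bowl above 0.012 m or angle between bowl's own z axis and vertical above 0.25 rad).
It fails at once if one of the other things on the table is pushed more than 20 mm from its place (distance of any of cup_yellow, cup_green, cup_orange, eggcup, carton, jar, spoon from where it was at the start of the episode above 0.02 m).
It fails at once if one of the other upright things is tipped (angle between any of cup_yellow, cup_green, cup_orange, eggcup, carton, jar's own z axis and vertical above 0.3 rad).
It also fails if it takes over 61 s, if anything falls off the work surface, if the arm or the gripper's body presses on something with over 40 N, if the wrist force passes 120 N, or if a joint passes its speed limit or range.

ROBOT

A 6-joint arm with a two-finger parallel gripper is mounted at the origin on the work surface. World frame = base frame: x ahead of the robot, y to its left, z up, the work surface at z = 0. Lengths are in m, angles in degrees, forces in N, time in s.
With the tool pointing down it reaches from about 0.4 to 0.825 m from the base axis. Payload 7 kg.
Tool frame: the origin (TCP) lies on the mounting face of the last link; the fingertips stand 178 mm ahead of it and the grasp point (between the pads) lies 159 mm ahead of it; z points along the fingers, y is the direction in which the jaws open and shut (so a half turn about z gives the same grasp; the last joint's range is limited). The gripper opens to 88 mm and grips with 3 to 60 N. Pads are 19 mm wide; open, the fingers measure 130 mm over their backs; the gripper's body (78 mm by 193 mm) begins 47 mm behind the grasp point.
Start: joints at [86.637, 20.546, 0.682, 0, -70.136, -16.507], TCP at [0.229, 0.635, 0.405] pointing down, gripper open.
Joint ranges: [-176.03, 176.03], [-82.01, 121.73], [-58.28, 71.71], [-173.87, 95.51], [-174.79, -0.11], [-173.66, 173.66]. Speed limits (degrees/s): [136.94, 136.94, 172.46, 180, 180, 180].

INTERFACE

Orientations are given as [roll, pitch, yaw] about the fixed x, y, z axes, in that order (R = Rz(yaw) Ry(pitch) Rx(roll)).
In Python, from plant import r gives the robot as it stands. The module is installed in compiled form; this text tells all that it offers.
- The arm moves only by the tool carry_out, never from a script. Its argument "plan" is a list of rows, each a list of 3 entries, a list of its own where there are three numbers: the shift along the tool's x, y, z in m, then the turn, a rotation vector about the tool's x, y, z in degrees, then the closure in counts, from 0 (fully open) to 255 (shut). In form: [[[x, y, z], [ax, ay, az], hand], ...]. A call has 1 to 12 rows; each row shifts and turns the commanded pose from where the row before left it, along the tool's axes as they then stand; what a row does not reach is not made up. A row lasts 1/12 s, in which the tool goes at most 41.7 mm and 7.16 degrees, less where a joint would pass 70% of its speed; a pose out of reach is approached as far as the arm can. A call is refused whole if a number of a shift passes 0.0417 or a number of a turn 7.16, either way. A call with a gripper value outside its range is refused whole. The fingers move at their own pace and stop on an object; "grip_force" is the grip in N (left out, the last holds). Time passes only in rows, so rows that do not move let the fingers close. It gives the time, the measured TCP pose, the force and the opening at its end, in the units of the state.
- r.get_state(): the state, without advancing time (a new reading comes with each control period).
- r.capture(name): name is "scene" or "top" or "wrist"; returns the picture (420x560x3 uint8, red, green, blue); there is no depth.
- r.get_calibration(name): a dict with "K" (3x3 intrinsics, pixels), "D" ([k1, k2, p1, p2, k3] as OpenCV has them; the pictures are not rectified), "rvec" (rotation vector, rad) and "tvec" (3), from world to camera coordinates, as OpenCV has them. Camera axes: x right, y down, z forward; pixel columns grow to the right and rows downward; lengths in m; the calibration is good to about 2 mm. A picture is of the moment at which its call begins: read the wrist's pose just before it. get_calibration takes no time and is no camera call; for the wrist camera it gives the pose at the moment of the call.
- r.close_job(): hands the job in, once; it reports no verdict.
The state is a dict: "time_s": time; "joints": joint angles; "qd": joint speeds; "joint_torque": joint torques, N m; "tcp_pos": TCP position; "eef_rot": TCP orientation; "contact_force": force on the tool from outside, world axes, zero at the start; "moment": the same for the moment, N m; "gripper_width": finger opening in m.
Only numpy, scipy, OpenCV 4.12 (cv2) and the standard library are available. Lean on these libraries where they do the work, as an engineer would, in place of code of your own. Each camera call takes 0.05 s, during which the arm holds its last target. There are 200 camera calls.

## Working session

There is one attempt and no reset: what is moved stays moved. The work goes in short steps, Python scripts to look and compute and a tool call to move; the robot and the scene stay as the last step left them, time stands still between calls to the robot, and variables do not carry over. Pictures are saved under pics/ and viewed, about 8 in all and at most 12, crops included, and the job is handed in when it is done.

Besides the shell and the picture viewer there is one more tool, called after "Request:" by a JSON object that holds its "method" and its "body", one argument or row to a line. carry_out: Moves the arm, as the interface text tells. Its arguments: {"type":"object","properties":{"plan":{"type":"array","items":{"type":"array"}},"grip_force":{"type":"number"}},"required":["plan"]}

```bash
mkdir -p pics; cat > h.py <<'E'
import numpy as np, cv2
from plant import r
def save(n,f):
    c=r.get_calibration(n); im=r.capture(n); cv2.imwrite(f,cv2.cvtColor(im,cv2.COLOR_RGB2BGR)); return im,c
def ray(c,uv,z):
    p=cv2.undistortPoints(np.array(uv,float).reshape(-1,1,2),np.array(c["K"],float),np.array(c["D"],float)).reshape(-1,2)
    R=cv2.Rodrigues(np.array(c["rvec"],float))[0]; t=np.array(c["tvec"],float).ravel()
    o=-R.T@t; d=np.c_[p,np.ones(len(p))]@R
    return (o+d*((z-o[2])/d[:,2])[:,None])[:,:2]
E
python3 - <<'E'
from h import *
print(r.get_state())
for n in ("top","scene"):
    im,c=save(n,f"pics/{n}0.png"); print(n,c)
E
```

```text
{'time_s': 0.0, 'joints': array([ 8.66394430e+01,  2.05920738e+01,  6.34954059e-01, -2.13271455e-02,
       -7.01355218e+01, -1.65069947e+01]), 'qd': array([-0.02305575,  0.09353842, -0.05903927,  0.06631857, -0.02989184,
        0.03655324]), 'joint_torque': array([ 4.28449739e-04, -5.82712626e+01,  2.93059981e+01,  6.99729100e+00,
        7.09085565e-03, -1.57884360e-04]), 'tcp_pos': array([0.22932704, 0.6346508 , 0.4037204 ]), 'eef_rot': array([ 1.79905480e+02, -7.10259634e-03, -1.98748090e+01]), 'contact_force': array([-0.80046929, -0.66163781, -0.16609942]), 'moment': array([-0.01354433, -0.02396544, -0.02351458]), 'gripper_width': 0.08770083279828896}
top {'K': array([[439.59270026,   0.        , 280.7712114 ],
       [  0.        , 439.59270026, 209.2790309 ],
       [  0.        ,   0.        ,   1.        ]]), 'D': array([-0.08054091,  0.        ,  0.        ,  0.        ,  0.        ]), 'rvec': array([ 2.09416688, -2.1150644 ,  0.23844277]), 'tvec': array([-0.03534737,  0.55805706,  0.97025108])}
scene {'K': array([[394.10229452,   0.        , 277.71314464],
       [  0.        , 394.10229452, 210.0904314 ],
       [  0.        ,   0.        ,   1.        ]]), 'D': array([0.011534, 0.      , 0.      , 0.      , 0.      ]), 'rvec': array([ 1.17770348,  2.4718221 , -0.85065267]), 'tvec': array([ 0.39378504, -0.29474708,  1.19726371])}
```

View pics/top0.png

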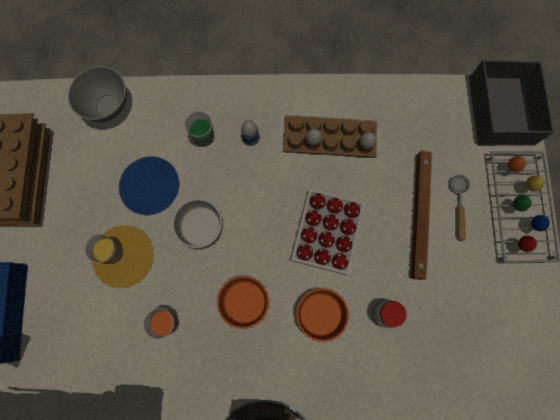

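View pics/scene0.png

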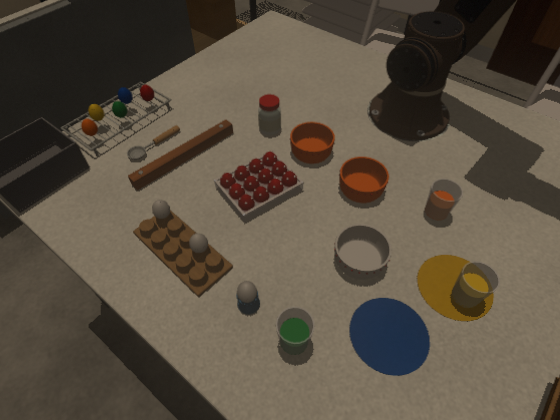

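The top view shows the robot at the bottom, the tray near (327,231), the bar from (425,152) to (420,278), the white bowl at (199,225), and the blue spot at (149,185). The yellow cup is at (103,250), with orange bowls at (243,301) and (322,314) and the jar at (392,314). The scene view agrees.

```bash
cat > m.py <<'E'
from h import *
def big(m,box=None,k=3):
    m=m.astype(np.uint8)*255
    if box: 
        z=np.zeros_like(m); a,b,c,d=box; z[b:d,a:c]=m[b:d,a:c]; m=z
    m=cv2.morphologyEx(m,cv2.MORPH_CLOSE,np.ones((k,k)))
    return max(cv2.findContours(m,cv2.RETR_EXTERNAL,cv2.CHAIN_APPROX_NONE)[0],key=cv2.contourArea)
def circ(c,cn,z):
    P=ray(c,cn.reshape(-1,2),z).astype(np.float32); (e,ax,a)=cv2.fitEllipse(P); return np.round(e,4),np.round(ax,4)
def rect(c,cn,z):
    P=ray(c,cn.reshape(-1,2),z).astype(np.float32); e,s,a=cv2.minAreaRect(P); return np.round(e,4),np.round(s,4),round(a,2),np.round(cv2.boxPoints((e,s,a)),4).tolist()
def hsv(im): return cv2.split(cv2.cvtColor(im,cv2.COLOR_RGB2HSV).astype(int))
def eggs(im,c,box):
    H,S,V=hsv(im); m=(((H<6)|(H>172))&(S>150)&(V>60)).astype(np.uint8)
    n,_,st,ce=cv2.connectedComponentsWithStats(m)
    a,b,cc,d=box; p=[q for q,s in zip(ce[1:],st[1:]) if s[4]>15 and a<q[0]<cc and b<q[1]<d]
    return np.array(p)
E
python3 - <<'E'
from m import *
im=cv2.cvtColor(cv2.imread("pics/top0.png"),cv2.COLOR_BGR2RGB); c=r.get_calibration("top"); H,S,V=hsv(im)
print("blue",circ(c,big((H>100)&(H<125)&(S>120),(100,140,200,230)),0))
print("yellow",circ(c,big((H>18)&(H<32)&(S>140),(80,215,165,300)),0))
print("bar",rect(c,big((H>4)&(H<18)&(S>110),(400,140,440,290),5),.035))
p=eggs(im,c,(285,185,370,275)); print(len(p)); P=ray(c,p,.04); print("eggs",P.mean(0),cv2.minAreaRect(P.astype(np.float32)))
print("mean px",p.mean(0))
for n,uv,z in [("green",(200,122),.085),("eggcup",(249,131),.06),("carton TL",(287,117),.04),("carton BR",(376,156),.04),("orange",(159,319),.085),("yellowcup",(102,248),.085),("jar",(393,314),.1),("bowlO1",(243,301),.05),("bowlO2",(322,314),.05),("spoonhead",(459,184),.0)]: print(n,ray(c,[uv],z)[0].round(3))
k=np.kron
a=cv2.resize(im[165:285,165:375],None,fx=3.8,fy=3.8,interpolation=cv2.INTER_CUBIC); a=cv2.convertScaleAbs(a,alpha=1.4)
cv2.imwrite("pics/crop0.png",cv2.cvtColor(a,cv2.COLOR_RGB2BGR))
print(V[225,165:240],S[225,165:240])
E
```

```text
blue (array([0.639, 0.295]), array([0.1483, 0.1494]))
yellow (array([0.4573, 0.3491]), array([0.1465, 0.1511]))
bar (array([ 0.5522, -0.382 ]), array([0.0369, 0.3186]), 82.56, [[0.3917999863624573, -0.3797000050544739], [0.7077000141143799, -0.42089998722076416], [0.7124999761581421, -0.38429999351501465], [0.39660000801086426, -0.34310001134872437]])
12
eggs [ 0.511494   -0.15695956] ((0.5114586353302002, -0.15713569521903992), (0.08714558184146881, 0.12993445992469788), 74.8444595336914)
mean px [329.68220207 230.0200635 ]
green [0.771 0.152]
eggcup [0.757 0.035]
carton TL [ 0.802 -0.059]
carton BR [ 0.696 -0.279]
orange [0.308 0.229]
yellowcup [0.466 0.368]
jar [ 0.314 -0.282]
bowlO1 [0.347 0.047]
bowlO2 [ 0.316 -0.132]
spoonhead [ 0.634 -0.499]
[121 113 114 120 122 115 118 119 107  64  56  56  62  64  71  78  97 118
 122 122 122 123 120 118 122 120 118 121 123 118 122 120 123 118 118 121
 121 123 121 121 121 118 121 117 122 122 121 120 119 121 122 122 122 118
 105 106  98  90 110 121 124 125 123 121 121 122 123 121 118 118 119 123
 120 122 116] [38 38 40 36 38 38 39 41 33 36 46 32 33 24 29 39 34 35 36 33 36 35 34 35
 33 34 32 38 39 35 38 36 39 39 35 32 34 37 38 36 34 32 34 33 33 36 36 32
 36 34 38 38 31 35 36 34 36 88 58 42 39 33 39 40 40 40 37 40 39 41 36 46
 38 38 35]
```

View pics/crop0.png

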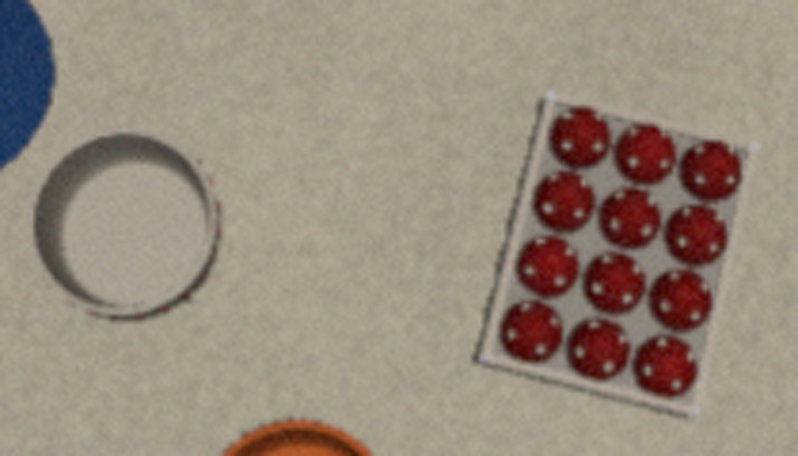

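```bash
python3 - <<'E'
from m import *
im=cv2.cvtColor(cv2.imread("pics/top0.png"),cv2.COLOR_BGR2RGB); c=r.get_calibration("top")
T=np.array([(548,97),(754,150),(692,412),(480,360)])/3.8+165-.4
P=ray(c,T,.026); print("tray",P.round(4).tolist(),P.mean(0).round(4)); e=np.roll(P,-1,0)-P
print(np.hypot(*e.T).round(4),np.degrees(np.arctan2(e[:,1],e[:,0])).round(1))
B=np.array([(35,226),(215,226),(125,133),(125,318)])/3.8+165-.4
Q=ray(c,B,.055); b=np.array([Q[2:].mean(0)[0],Q[:2].mean(0)[1]]); print("bowl",b.round(4),np.hypot(*(Q[0]-Q[1])),np.hypot(*(Q[2]-Q[3])))
s=np.array([.639,.295]); d=s-b; print("push",d,np.hypot(*d),np.degrees(np.arctan2(d[1],d[0])))
R=cv2.Rodrigues(c["rvec"])[0]; print("cam",-R.T@c["tvec"])
# bar in both views, all boundary
for n,box in (("top",(400,140,440,290)),("scene",(120,115,240,195))):
    i=cv2.cvtColor(cv2.imread(f"pics/{n}0.png"),cv2.COLOR_BGR2RGB); cc=r.get_calibration(n); H,S,V=hsv(i)
    if n=="top": print([ (int(H[y,x]),int(S[y,x]),int(V[y,x])) for y in (215,) for x in range(412,436)])
    else:
        a=cv2.resize(i[100:210,110:290],None,fx=4,fy=4,interpolation=cv2.INTER_CUBIC)
E
```

```text
tray [[0.6136, -0.1105], [0.5771, -0.2426], [0.4098, -0.1954], [0.4438, -0.0639]] [ 0.5111 -0.1531]
[0.137  0.1738 0.1359 0.1761] [-105.5  164.3   75.5  -15.3]
bowl [0.5266 0.1557] 0.11221063163636467 0.11686291397591626
push [0.11241368 0.13928876] 0.17899216201242238 51.09456579575979
cam [ 0.32929488 -0.03703905  1.06969961]
[(20, 38, 61), (21, 79, 42), (15, 153, 30), (4, 244, 24), (13, 149, 24), (12, 206, 47), (11, 154, 68), (13, 163, 69), (14, 160, 70), (11, 165, 74), (12, 162, 74), (12, 165, 71), (13, 156, 72), (12, 155, 74), (12, 174, 76), (13, 166, 77), (12, 124, 82), (15, 78, 101), (20, 42, 122), (21, 42, 121), (20, 39, 119), (24, 41, 119), (21, 39, 124), (19, 40, 120)]
```

Request:
{"method": "carry_out", "body": {
  "plan": [
    [[0,0,0],[0,0,6.82],0],
    [[0,0,0],[0,0,6.82],0],
    [[0,0,0],[0,0,6.82],0],
    [[0,0,0],[0,0,6.82],0],
    [[0,0,0],[0,0,6.82],0],
    [[0,0,0],[0,0,6.82],0],
    [[0,0,0],[0,0,6.82],0],
    [[0,0,0],[0,0,6.82],0],
    [[0,0,0],[0,0,6.82],0],
    [[0,0,0],[0,0,6.82],0],
    [[0,0,0],[0,0,6.82],0],
    [[0,0,0],[0,0,6.82],0]
  ]
}}

```text
time_s: 1.1
tcp_pos: [0.2294, 0.6347, 0.4041]
eef_rot: [180.0, -0.1, -102.1]
contact_force: [-0.2, 0.9, -0.9]
gripper_width: 0.0877
```

Request:
{"method": "carry_out", "body": {
  "plan": [
    [[0,0,0],[0,0,6.82],0],
    [[0,0,0],[0,0,6.82],0],
    [[0,0,0],[0,0,6.82],0],
    [[0,0,0],[0,0,6.82],0],
    [[0.018,-0.035,0],[0,0,0],0],
    [[0.018,-0.035,0],[0,0,0],0],
    [[0.018,-0.035,0],[0,0,0],0],
    [[0.018,-0.035,0],[0,0,0],0],
    [[0.018,-0.035,0],[0,0,0],0],
    [[0.018,-0.035,0],[0,0,0],0],
    [[0.018,-0.035,0],[0,0,0],0],
    [[0.018,-0.035,0],[0,0,0],0]
  ]
}}

```text
time_s: 2.1
tcp_pos: [0.3567, 0.3447, 0.4045]
eef_rot: [180.0, -0.0, -129.0]
contact_force: [0.1, 1.4, 0.1]
gripper_width: 0.0876
```

Request:
{"method": "carry_out", "body": {
  "plan": [
    [[0.0183,-0.036,0],[0,0,0],0],
    [[0.0183,-0.036,0],[0,0,0],0],
    [[0.0183,-0.036,0],[0,0,0],0],
    [[0.0183,-0.036,0],[0,0,0],0],
    [[0.0183,-0.036,0],[0,0,0],0],
    [[0.0183,-0.036,0],[0,0,0],0],
    [[0.0183,-0.036,0],[0,0,0],0],
    [[0,0,0.035],[0,0,0],0],
    [[0,0,0.035],[0,0,0],0],
    [[0,0,0.035],[0,0,0],0],
    [[0,0,0.035],[0,0,0],0],
    [[0,0,0],[0,0,0],0]
  ]
}}

```text
time_s: 3.1
tcp_pos: [0.4693, 0.0869, 0.2589]
eef_rot: [179.7, -0.5, -129.1]
contact_force: [-2.1, -1.1, -1.1]
gripper_width: 0.0877
```

```bash
python3 - <<'E'
from m import *
im,c=save("wrist","pics/w1.png"); t,tc=save("top","pics/t1.png")
print(r.get_state()["tcp_pos"],ray(tc,[(422.6,215),(416.3,215)],.035), ray(tc,[(413,215)],0))
o=np.hstack([im,t[120:330,60:270].repeat(2,0).repeat(2,1)])
cv2.imwrite("pics/v1.png",cv2.cvtColor(cv2.resize(o,None,fx=.8,fy=.8),cv2.COLOR_RGB2BGR))
E
```

```text
[0.47171236 0.08844099 0.26445492] [[ 0.54631336 -0.38524132]
 [ 0.54647618 -0.36968708]] [[ 0.55391041 -0.3725311 ]]
```

View pics/v1.png

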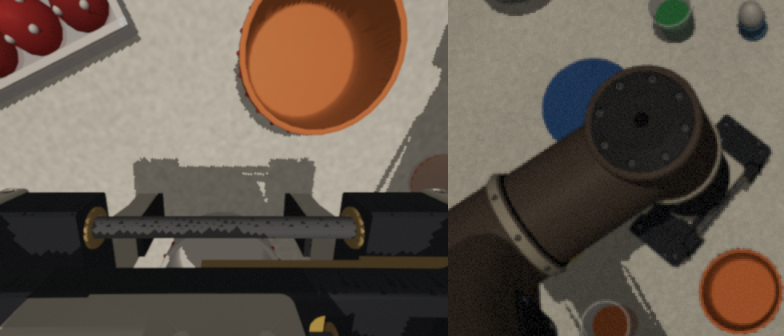

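Request:
{"method": "carry_out", "body": {
  "plan": [
    [[0,0,0.026],[0,0,0],0],
    [[0,0,0.025],[0,0,0],0],
    [[0,0,0.015],[0,0,0],0],
    [[0,0,0.01],[0,0,0],0],
    [[0,0,0],[0,0,0],0],
    [[-0.01,0,0],[0,0,0],0],
    [[-0.01,0,0],[0,0,0],0],
    [[-0.008,0,0],[0,0,0],0],
    [[-0.008,0,0],[0,0,0],0],
    [[-0.008,0,0],[0,0,0],0],
    [[-0.008,0,0],[0,0,0],0],
    [[-0.008,0,0],[0,0,0],0]
  ]
}}

```text
time_s: 4.2
tcp_pos: [0.5088, 0.1346, 0.1888]
eef_rot: [179.9, -0.2, -129.0]
contact_force: [-6.3, -7.4, 8.8]
gripper_width: 0.0874
```

Request:
{"method": "carry_out", "body": {
  "plan": [
    [[-0.008,0,0],[0,0,0],0],
    [[-0.008,0,0],[0,0,0],0],
    [[-0.008,0,0],[0,0,0],0],
    [[-0.008,0,0],[0,0,0],0],
    [[-0.008,0,0],[0,0,0],0],
    [[-0.008,0,0],[0,0,0],0],
    [[-0.008,0,0],[0,0,0],0],
    [[-0.008,0,0],[0,0,0],0],
    [[-0.008,0,0],[0,0,0],0],
    [[-0.008,0,0],[0,0,0],0],
    [[-0.008,0,0],[0,0,0],0],
    [[-0.008,0,0],[0,0,0],0]
  ]
}}

```text
time_s: 5.2
tcp_pos: [0.5693, 0.2091, 0.1888]
eef_rot: [180.0, -0.2, -129.0]
contact_force: [-4.4, -5.8, 7.2]
gripper_width: 0.0877
```

Request:
{"method": "carry_out", "body": {
  "plan": [
    [[-0.008,0,0],[0,0,0],0],
    [[-0.008,0,0],[0,0,0],0],
    [[-0.008,0,0],[0,0,0],0],
    [[-0.008,0,0],[0,0,0],0],
    [[-0.007,0,0],[0,0,0],0],
    [[-0.006,0,0],[0,0,0],0],
    [[-0.004,0,0],[0,0,0],0],
    [[0,0,0],[0,0,0],0],
    [[0,0,0],[0,0,0],0]
  ]
}}

```text
time_s: 5.95
tcp_pos: [0.6006, 0.2478, 0.1889]
eef_rot: [180.0, -0.1, -129.0]
contact_force: [-2.7, -4.3, 4.8]
gripper_width: 0.0876
```

```bash
python3 - <<'E'
from m import *
im,c=save("scene","pics/s2.png"); t,tc=save("top","pics/t2.png")
print(r.get_state()["tcp_pos"])
o=np.hstack([im[220:400,260:500].repeat(2,0).repeat(2,1),t[110:290,90:250].repeat(2,0).repeat(2,1)])
cv2.imwrite("pics/v2.png",cv2.cvtColor(o,cv2.COLOR_RGB2BGR)); print(o.shape)
E
```

```text
[0.60052926 0.24770717 0.18886916]
(360, 800, 3)
```

View pics/v2.png

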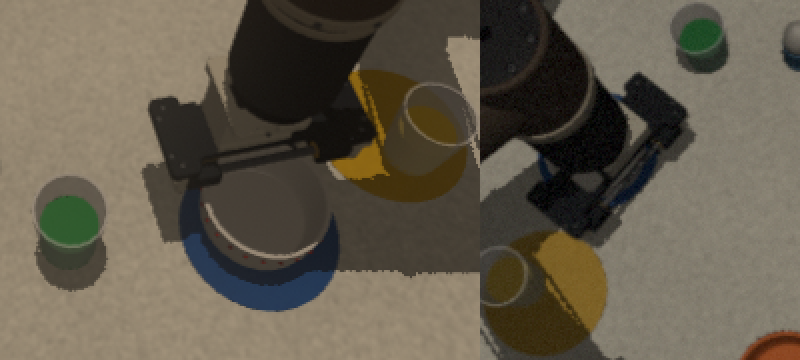

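```bash
python3 - <<'E'
from m import *
c=r.get_calibration("scene")
f=lambda L:np.array(L)/2+[260,220]-.25
P=ray(c,f([(200,197),(327,205),(225,241),(300,252),(268,258),(318,232)]),.055); print(P.round(4).tolist())
from scipy.optimize import least_squares as ls
s=ls(lambda q:np.hypot(*(P-q[:2]).T)-q[2],[.63,.29,.058]); print(s.x,s.fun.round(4))
t=ls(lambda q:np.hypot(*(P-q).T)-.060,[.63,.29]); print(t.x,t.fun.round(4))
im=cv2.cvtColor(cv2.imread("pics/scene0.png"),cv2.COLOR_BGR2RGB);H,S,V=hsv(im)
print("spot from scene",circ(c,big((H>100)&(H<125)&(S>120),(340,290,440,380)),0))
E
```

```text
[[0.6725, 0.2392], [0.6045, 0.335], [0.6938, 0.2789], [0.66, 0.3362], [0.6829, 0.3166], [0.6331, 0.3403]]
[0.63444488 0.28314187 0.05872167] [-0.0006  0.0012  0.0008  0.0001  0.0001 -0.0016]
[0.63315714 0.2821552 ] [-0.0018  0.0001  0.0008  0.0003  0.0005 -0.0019]
spot from scene (array([0.639 , 0.2956]), array([0.1497, 0.1515]))
```

Request:
{"method": "carry_out", "body": {
  "plan": [
    [[-0.004,0,0],[0,0,0],0],
    [[-0.004,0,0],[0,0,0],0],
    [[-0.003,0,0],[0,0,0],0],
    [[-0.001,0,0],[0,0,0],0],
    [[0,0,0],[0,0,0],0],
    [[0.005,0,0],[0,0,0],0],
    [[0.015,0,0],[0,0,0],0],
    [[0.02,0,0],[0,0,0],0],
    [[0.02,0,0],[0,0,0],0],
    [[0.02,0,0],[0,0,0],0],
    [[0,0,-0.035],[0,0,0],0],
    [[0,0,-0.035],[0,0,0],0]
  ]
}}

```text
time_s: 7.05
tcp_pos: [0.5568, 0.1941, 0.2576]
eef_rot: [179.9, -0.2, -129.0]
contact_force: [2.4, 1.4, 0.9]
gripper_width: 0.0875
```

Request:
{"method": "carry_out", "body": {
  "plan": [
    [[0,0,-0.035],[0,0,-6.3],0],
    [[0,0,-0.035],[0,0,-6.3],0],
    [[0,0,-0.01],[0,0,-6.3],0],
    [[0,0,0],[0,0,-6.3],0],
    [[0,0,0],[0,0,-6.3],0],
    [[0,0,0],[0,0,0],0]
  ]
}}

```text
time_s: 7.55
tcp_pos: [0.558, 0.1954, 0.3393]
eef_rot: [-179.9, 0.1, -97.2]
contact_force: [0.3, 0.6, -0.4]
gripper_width: 0.0876
```

```bash
cat > gap.py <<'E'
from m import *
c=r.get_calibration("top"); im=cv2.cvtColor(cv2.imread("pics/top0.png"),cv2.COLOR_BGR2RGB);H,S,V=hsv(im)
m=(H<20)&(S>110)
for b in ((210,270,275,335),(290,280,355,345)): print("obowl",circ(c,big(m,b),.055))
print(r.get_state()["tcp_pos"],r.get_state()["eef_rot"],r.get_state()["joints"].round(0))
E
python3 gap.py
```

```text
obowl (array([0.3457, 0.048 ]), array([0.1166, 0.1172]))
obowl (array([ 0.3157, -0.1315]), array([0.1173, 0.1185]))
[0.55804689 0.19541774 0.33928364] [-1.79918747e+02  9.88398260e-02 -9.71948566e+01] [ 38.  16. -15.  -0. -59. -45.]
```

Request:
{"method": "carry_out", "body": {
  "plan": [
    [[0.0345,0.0017,0],[0,0,0],0],
    [[0.0345,0.0017,0],[0,0,0],0],
    [[0.0345,0.0017,0],[0,0,0],0],
    [[0.0345,0.0017,0],[0,0,0],0],
    [[0.0345,0.0017,0],[0,0,0],0],
    [[0.0345,0.0017,0],[0,0,0],0],
    [[0.0345,0.0017,0],[0,0,0],0],
    [[0,0,0.035],[0,0,0],0],
    [[0,0,0.035],[0,0,0],0],
    [[0,0,0.035],[0,0,0],0],
    [[0,0,0.03],[0,0,0],0],
    [[0,0,0.017],[0,0,0],0]
  ]
}}

```text
time_s: 8.55
tcp_pos: [0.5136, -0.0432, 0.1835]
eef_rot: [179.8, -0.1, -97.8]
contact_force: [0.6, 0.2, -0.1]
gripper_width: 0.0877
```

```bash
cat > un.py <<'E'
from m import *
C=np.array([.5517,-.3859]);u=np.array([.9916,-.1293]);n=np.array([.1293,.9916])
def un(p): d=np.atleast_2d(p)-C; return np.c_[d@u,d@n].round(4)
E
python3 - <<'E'
from un import *
s=r.get_state();print(s["tcp_pos"],s["eef_rot"],un(s["tcp_pos"][:2]))
im,c=save("scene","pics/s3.png"); t,tc=save("top","pics/t3.png")
o=np.hstack([im[80:280,120:400].repeat(2,0).repeat(2,1),t[130:330,270:390].repeat(2,0).repeat(2,1)])
cv2.imwrite("pics/v3.png",cv2.cvtColor(o,cv2.COLOR_RGB2BGR))
E
```

```text
[ 0.51356781 -0.0431618   0.18345213] [ 1.79826244e+02 -5.17394507e-02 -9.77815301e+01] [[-0.0821  0.3349]]
```

View pics/v3.png

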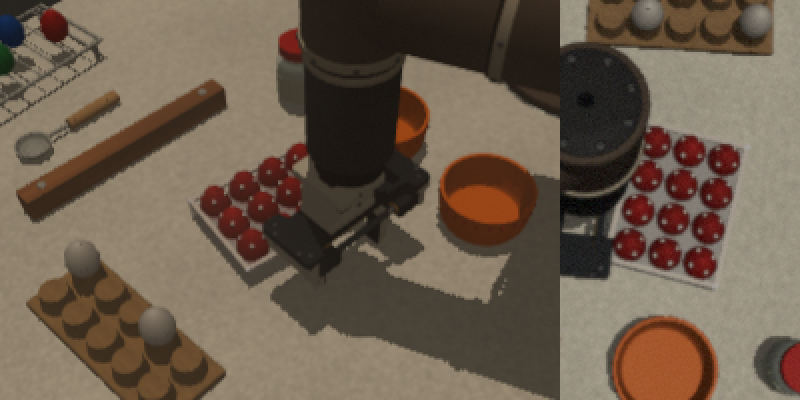

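Request:
{"method": "carry_out", "body": {
  "plan": [
    [[0.01,0,-0.002],[0,0,0],0],
    [[0.008,0,0],[0,0,0],0],
    [[0.006,-0.002,0],[0,0,0],0],
    [[0.006,-0.002,0],[0,0,0],0],
    [[0.008,-0.003,0],[0,0,0],0],
    [[0.008,-0.003,0],[0,0,0],0],
    [[0.008,-0.003,0],[0,0,0],0],
    [[0.008,-0.003,0],[0,0,0],0],
    [[0.008,-0.003,0],[0,0,0],0],
    [[0.008,-0.003,0],[0,0,0],0],
    [[0.008,-0.003,0],[0,0,0],0],
    [[0.004,-0.002,0],[0,0,0],0]
  ]
}}

```text
time_s: 9.65
tcp_pos: [0.5299, -0.1364, 0.1897]
eef_rot: [-179.9, 0.1, -97.6]
contact_force: [-3.0, 9.1, 5.3]
gripper_width: 0.0877
```

```bash
cat > tr.py <<'E'
from un import *
import sys
t,c=save("top",sys.argv[1]); s=r.get_state(); print("tcp",s["tcp_pos"].round(4),un(s["tcp_pos"][:2]),s["eef_rot"].round(1),s["contact_force"].round(1),s["time_s"])
p=eggs(t,c,(285,150,425,285)); P=ray(c,p,.045); print(len(p)); print(un(P).tolist())
A=un(P); 
if len(A)==12:
    e,w,a=cv2.minAreaRect(A.astype(np.float32)); print("eggs mean",A.mean(0),w,a, "orig",un([.5111,-.1531]))
E
python3 tr.py pics/t4.png
```

```text
tcp [ 0.5302 -0.1368  0.1897] [[-0.0535  0.2443]] [-179.9    0.   -97.6] [ 0.9 -0.1 -0.1] 9.7
9
[[0.026, 0.1224], [-0.0164, 0.1234], [-0.0223, 0.16], [-0.0591, 0.1664], [-0.0592, 0.1239], [-0.0647, 0.2007], [-0.0971, 0.1982], [-0.1013, 0.1657], [-0.1012, 0.1243]]
```

Request:
{"method": "carry_out", "body": {
  "plan": [
    [[0.006,-0.002,0.001],[0,0,0],0],
    [[0.008,-0.003,0.001],[0,0,0],0],
    [[0.008,-0.003,0],[0,0,0],0],
    [[0.008,-0.003,0],[0,0,0],0],
    [[0.008,-0.003,0],[0,0,0],0],
    [[0.008,-0.003,0],[0,0,0],0],
    [[0.008,-0.003,0],[0,0,0],0],
    [[0.006,-0.002,0],[0,0,0],0],
    [[0.004,0,0],[0,0,0],0],
    [[0.003,0,0],[0,0,0],0],
    [[0.003,0,0],[0,0,0],0],
    [[0.002,0,0],[0,0,0],0]
  ]
}}

```text
time_s: 10.7
tcp_pos: [0.543, -0.2098, 0.1878]
eef_rot: [-179.8, 0.0, -97.5]
contact_force: [1.1, 7.6, 2.1]
gripper_width: 0.0877
```

Request:
{"method": "carry_out", "body": {
  "plan": [
    [[0.002,0,0],[0,0,0],0],
    [[0.001,0,0],[0,0,0],0],
    [[0.001,0,0],[0,0,0],0],
    [[0,0,0],[0,0,0],0]
  ]
}}

```text
time_s: 11.03
tcp_pos: [0.5425, -0.2137, 0.1878]
eef_rot: [-179.8, 0.0, -97.5]
contact_force: [1.5, 5.1, 1.4]
gripper_width: 0.0878
```

```bash
python3 tr.py pics/t5.png
```

```text
tcp [ 0.5424 -0.2137  0.1878] [[-0.0314  0.1695]] [-179.8    0.   -97.5] [0.6 5.3 2.3] 11.0833
6
[[0.0043, 0.048], [-0.0378, 0.0922], [-0.0376, 0.0497], [-0.0451, 0.1253], [-0.08, 0.0921], [-0.0801, 0.0498]]
```

Not yet in contact: about 5 mm remain. I'll push on slowly until the force rises.

Request:
{"method": "carry_out", "body": {
  "plan": [
    [[0.001,0,0],[0,0,0],0],
    [[0.001,0,0],[0,0,0],0],
    [[0.001,0,0],[0,0,0],0],
    [[0.001,0,0],[0,0,0],0],
    [[0,0,0],[0,0,0],0]
  ]
}}

```text
time_s: 11.5
tcp_pos: [0.5419, -0.2176, 0.1878]
eef_rot: [-179.8, 0.0, -97.5]
contact_force: [0.4, 5.4, 2.2]
gripper_width: 0.0876
```

Request:
{"method": "carry_out", "body": {
  "plan": [
    [[0.001,0,0],[0,0,0],0],
    [[0.001,0,0],[0,0,0],0],
    [[0,0,0],[0,0,0],0]
  ]
}}

```text
time_s: 11.75
tcp_pos: [0.5417, -0.2191, 0.1878]
eef_rot: [-179.8, 0.1, -97.5]
contact_force: [0.5, 9.5, 4.2]
gripper_width: 0.0877
```

Request:
{"method": "carry_out", "body": {
  "plan": [
    [[0.001,0,0],[0,0,0],0],
    [[0.001,0,0],[0,0,0],0],
    [[0,0,0],[0,0,0],0]
  ]
}}

```text
time_s: 12.0
tcp_pos: [0.5415, -0.2196, 0.1879]
eef_rot: [-179.8, 0.2, -97.4]
contact_force: [0.0, 22.0, 7.4]
gripper_width: 0.0875
```

The force has risen to 22 N and the tool has stopped at the expected place, so the tray is seated. Now I'll back off and check.

Request:
{"method": "carry_out", "body": {
  "plan": [
    [[-0.002,0,0],[0,0,0],0],
    [[-0.005,0,0],[0,0,0],0],
    [[-0.02,0,0],[0,0,0],0],
    [[-0.03,0,0],[0,0,0],0],
    [[0,0,-0.03],[0,0,0],0],
    [[0,0,-0.04],[0,0,0],0],
    [[0,0,-0.04],[0,0,0],0],
    [[0,0,-0.04],[0,0,0],0],
    [[-0.03,0.025,-0.01],[0,0,0],0],
    [[-0.03,0.025,0],[0,0,0],0],
    [[-0.03,0.025,0],[0,0,0],0],
    [[-0.03,0.025,0],[0,0,0],0]
  ]
}}

```text
time_s: 13.0
tcp_pos: [0.4633, -0.0328, 0.3474]
eef_rot: [-179.9, 0.0, -97.6]
contact_force: [0.6, 0.6, 0.1]
gripper_width: 0.0875
```

```bash
python3 tr.py pics/t6.png; python3 - <<'E'
from un import *
t=cv2.imread("pics/t6.png"); im,c=save("scene","pics/s6.png")
s=cv2.cvtColor(im,cv2.COLOR_RGB2BGR)
cv2.imwrite("pics/v6.png",np.hstack([cv2.resize(t[130:300,120:440],(400,212)),cv2.resize(s[100:312,120:520],(400,212))]).repeat(1,0))
o=np.vstack([cv2.resize(t[135:295,110:450],(800,376)),cv2.resize(s[100:380,110:510],(314,220))[:, :].copy() if 0 else np.hstack([s[130:350,110:510],s[280:390,330:530].repeat(2,0).repeat(2,1)])])
cv2.imwrite("pics/v6.png",o)
E
```

```text
tcp [ 0.4603 -0.0293  0.3473] [[-0.1368  0.3418]] [-1.799e+02  1.000e-01 -9.750e+01] [-6.8  3.4 -4. ] 13.05
12
[[0.0475, 0.1287], [0.047, 0.0865], [0.0479, 0.0426], [0.0045, 0.1286], [0.005, 0.0863], [0.0046, 0.0434], [-0.0379, 0.1294], [-0.0375, 0.0864], [-0.0378, 0.043], [-0.0793, 0.1287], [-0.0801, 0.0861], [-0.08, 0.0439]]
eggs mean [-0.01634167  0.08613333] (0.08639858663082123, 0.12820161879062653) 89.73257446289062 orig [[-0.0704  0.2256]]
```

View pics/v6.png

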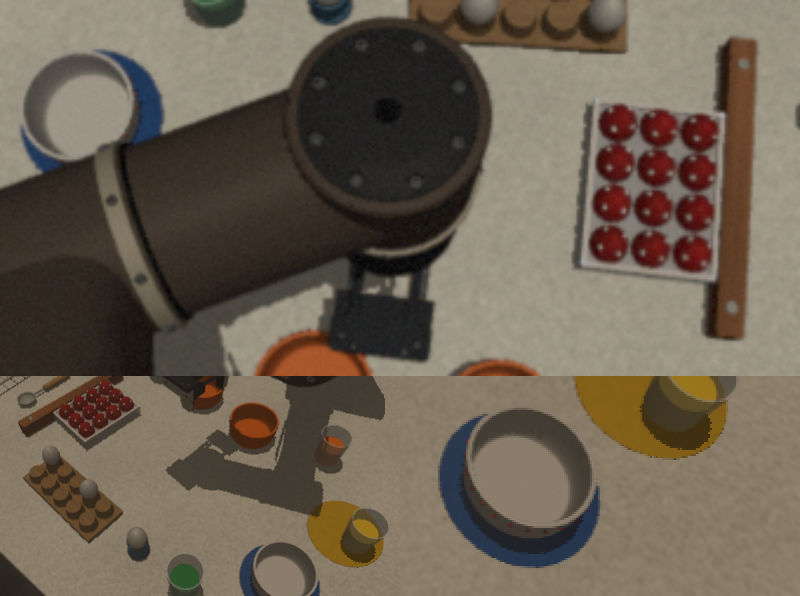

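```bash
python3 - <<'E'
from m import *
from scipy.optimize import least_squares as ls
for n,P in (("scene",(np.array([(466,455),(594,470),(522,408),(540,527),(480,495),(583,505)])-[400,376])/2+[330,280]),("top",np.array([(23,105),(138,100),(80,51),(38,70),(122,70),(74,161)])/2.352+[110,135])):
    Q=ray(r.get_calibration(n),P-.4,.055); s=ls(lambda q:np.hypot(*(Q-q[:2]).T)-q[2],[.63,.29,.058]); print(n,s.x.round(4),s.fun.round(4),"off",(s.x[:2]-[.639,.2953]).round(4))
E
```

```text
scene [0.6411 0.2944 0.0576] [ 0.0006  0.0016 -0.0009 -0.      0.     -0.0013] off [ 0.0021 -0.0009]
top [0.6367 0.2917 0.0594] [-0.0004  0.0021  0.0001  0.001  -0.0022 -0.0006] off [-0.0023 -0.0036]
```

Both goals are within tolerance, so I'm handing the job in.

```bash
python3 -c "
from plant import r
print(r.close_job())"
```

```text
the job is handed in; nothing more can be done
None
```

The tray and the bowl are both in place and the job is handed in, after about 13 s of the 61 s allowed. The robot reports no verdict, so these results rest on my own last checks.

| Check | Measured | Limit |
|---|---|---|
| Tray distance from the bar's centre line | about 86 mm (85 touches) | 75 to 90.5 mm |
| Tray offset along the bar | about −16 mm | ±73 mm |
| Tray turn against the bar | about 0.3° | 2.9° (0.05 rad) |
| Bowl off the blue spot's centre, scene view | about 2 mm | 19 mm |
| Bowl off the blue spot's centre, top view | about 4 mm | 19 mm |

- **Bowl:** I pushed it onto the blue spot with the open fingers as a cradle. The two camera views disagree by about 4 to 5 mm, well inside the limit.
- **Tray:** I pushed its long side with both open fingers, set parallel to the bar and moving at a slant to bring it nearer the bar's middle. I stopped when the force rose to 22 N against the bar.
- **Other things:** I did not re-measure them at the end. The last pictures show nothing visibly disturbed, but the top crop cuts off the jar and spoon, and the arm hides part of the view.

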